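# Sweep the brass blanks through the gate

## Robot

A 7-joint arm with a two-finger parallel gripper is mounted at the origin on the work surface. World frame = base frame: x ahead of the robot, y to its left, z up, the work surface at z = 0. Lengths are in m, angles in degrees, forces in N, time in s.
With the tool pointing down it reaches from about 0.425 to 0.875 m from the base axis. Payload 4.7 kg.
Tool frame: the origin (TCP) lies midway between the tips of the shut fingers; the grasp point (between the pads) lies 19 mm behind it; z points along the fingers, y is the direction in which the jaws open and shut (so a half turn about z gives the same grasp; the last joint's range is limited). The gripper opens to 87 mm and grips with 3 to 60 N. Pads are 19 mm wide; open, the fingers measure 117 mm over their backs; the gripper's body (75 mm by 190 mm) begins 51 mm behind the grasp point.
Start: joints at [69.849, 18.392, -4.016, 83.108, 1.295, 78.541, -3.26], TCP at [0.232, -0.607, 0.185] pointing down, gripper open.
Joint ranges: [-163.93, 163.93], [-17.29, 119.83], [-79.2, 71.16], [3.27, 140.29], [-89.18, 269.18], [5.43, 117.66], [-154.24, 154.24]. Speed limits (degrees/s): [147.25, 147.25, 180, 180, 180, 180, 180].

## Interface

Orientations are given as [roll, pitch, yaw] about the fixed x, y, z axes, in that order (R = Rz(yaw) Ry(pitch) Rx(roll)).
In Python, from cell import env gives the robot as it stands. The module is installed in compiled form; this text tells all that it offers.
- The arm moves only by the tool servo_tool, never from a script. Its argument "plan" is a list of rows, each a list of 3 entries, a list of its own where there are three numbers: the opening, from 0 (shut) to 1 (fully open), then the shift along the tool's x, y, z in cm, then the turn, a rotation vector about the tool's x, y, z in degrees. A call has 1 to 20 rows; each row shifts and turns the pose as measured when the row begins, along the tool's axes as they then stand; what a row does not reach is not made up. A row lasts 1/12 s, in which the tool goes at most 41.7 mm and 7.16 degrees, less where a joint would pass 70% of its speed; a pose out of reach is approached as far as the arm can. A call is refused whole if a number of a shift passes 4.17 or a number of a turn 7.16, either way. A call with a gripper value outside its range is refused whole. The fingers move at their own pace and stop on an object; "force" is the grip in N (left out, the last holds). Time passes only in rows, so rows that do not move let the fingers close. It gives the time, the measured TCP pose, the force and the opening at its end, in the units of the state.
- env.get_obs(): the state, without advancing time (a new reading comes with each control period).
- env.read_camera(name): name is "side" or "top" or "wrist"; returns a dict with "image" (480x640x3 uint8, blue, green, red), "fx", "fy", "cx", "cy" (pixels), "rvec" (rotation vector, rad) and "tvec" (3), from world to camera coordinates, as OpenCV has them; the wrist camera has in their place "T_tool_cam" (4x4, takes a point from camera to tool coordinates, whose origin is the TCP and whose axes are the flange's). Camera axes: x right, y down, z forward; pixel columns grow to the right and rows downward; lengths in m; the calibration is good to about 2 mm. A picture is of the moment at which its call begins: read the wrist's pose just before it. There is no depth.
- env.sign_off(): hands the job in, once; it reports no verdict.
The state is a dict: "time_s": time; "qpos": joint angles; "joint_velocities": joint speeds; "effort": joint torques, N m; "tool_pos": TCP position; "tool_rot": TCP orientation; "force": force on the tool from outside, world axes, zero at the start; "wrist_torque": the same for the moment, N m; "grip_width": finger opening in m.
Only numpy, scipy, OpenCV 4.12 (cv2) and the standard library are available. Lean on these libraries where they do the work, as an engineer would, in place of code of your own. Each camera call takes 0.05 s, during which the arm holds its last target. There are 200 camera calls.

## Task

With the fingertips, sweep the three brass blanks across the white sorting board and through the narrow gate one at a time, so that each drops into the slot behind it before the next one follows. Only push them along the board, never pick them up, and leave the dark steel blank and everything else where they are.

Things in the scene. Friction and masses are not known exactly. Their poses are not given: they have to be found in the camera images.
- board: Fixed plywood sorting board with a level white top 85 mm above the table, x -160 to 126 mm, y +-160 mm. Origin on the table; +x points towards gate and slot, y along the fence, z up. Rims 8 mm high close its sides (inner faces y = +-154 mm) and the edge opposite the gate (x = -154 mm). The four discs start at x -86 to -54 mm, y -85 to 85 mm.
- gate (a point): Middle of the gate, level with the white top (board x 53 mm, y 0; axes as the board's): a 46 mm gap between two steel posts (8 mm diameter, 18 mm high) in a dark fence 16 mm high (faces at x 50 and 56 mm) across the whole board. The white top ends at x = 50 mm in the gate: a disc whose centre is pushed a few mm past that drops into the slot; fingers need not enter.
- slot (a point): Middle of the slot's open mouth, level with the white top (board x 78 mm, y 0; axes as the board's). The slot is a rectangular pit directly behind the gate, 56 mm along x (board x 50 to 106 mm), 90 mm along y, 79 mm deep, with a black rubber floor.
- brass1_center (a point): A bright brass blank: flat round disc, 32 mm diameter, 14 mm thick, about 0.1 kg, lying flat on the board; this point is the centre of the disc, half-way up (7 mm above its underside).
- brass2_center (a point): A bright brass blank: flat round disc, 32 mm diameter, 14 mm thick, about 0.1 kg, lying flat on the board; this point is the centre of the disc, half-way up (7 mm above its underside).
- brass3_center (a point): A bright brass blank: flat round disc, 32 mm diameter, 14 mm thick, about 0.1 kg, lying flat on the board; this point is the centre of the disc, half-way up (7 mm above its underside).
- steel_blank_center (a point): The dark steel blank, to be left on the board: flat round disc, 32 mm diameter, 14 mm thick, about 0.1 kg, lying flat on the board; this point is the centre of the disc, half-way up (7 mm above its underside).
- plug_gauge: A plug gauge standing on the board near one end of the fence: steel 20 mm diameter with a 14 mm blue grip, 44 mm tall; origin under its middle. Bystander.
- spacer: An aluminium spacer standing on the board near the other end of the fence, 22 mm diameter, 30 mm tall; origin under its middle. Bystander.
- oil_bottle: Yellow oil bottle on the table, 48 mm diameter, 110 mm tall, origin under its middle. Bystander.
- screw_jar: Amber jar with a steel lid on the table, 60 mm diameter, 70 mm tall, origin under its middle. Bystander.
- brush: Brush lying on the table right of the board; origin under its middle, x along it. Bystander.
- screwdriver: Screwdriver lying on the table right of the board; origin under its middle, x along it. Bystander.
- chuck_key: T-shaped steel chuck key lying on the table left of the board, bar 80 mm, stem 65 mm; origin under the bar's middle. Bystander.
Not all that is in view belongs to the job. What is shaped like the part that bears brass2_center but green or pink is not meant.

How it is judged (in metres and radians):
On the way, in this order (a step that is already met when the one before it is completed fails the run):
1. a first brass blank has dropped into the slot (((z of brass1_center in the frame of slot below -0.008 m and x of brass1_center in the frame of slot between -0.03 and 0.03 m and y of brass1_center in the frame of slot between -0.047 and 0.047 m) or (z of brass2_center in the frame of slot below -0.008 m and x of brass2_center in the frame of slot between -0.03 and 0.03 m and y of brass2_center in the frame of slot between -0.047 and 0.047 m) or (z of brass3_center in the frame of slot below -0.008 m and x of brass3_center in the frame of slot between -0.03 and 0.03 m and y of brass3_center in the frame of slot between -0.047 and 0.047 m))), for 0.3 s.
2. a second brass blank has dropped into the slot, after the first ((((z of brass1_center in the frame of slot below -0.008 m and x of brass1_center in the frame of slot between -0.03 and 0.03 m and y of brass1_center in the frame of slot between -0.047 and 0.047 m) and (z of brass2_center in the frame of slot below -0.008 m and x of brass2_center in the frame of slot between -0.03 and 0.03 m and y of brass2_center in the frame of slot between -0.047 and 0.047 m)) or ((z of brass1_center in the frame of slot below -0.008 m and x of brass1_center in the frame of slot between -0.03 and 0.03 m and y of brass1_center in the frame of slot between -0.047 and 0.047 m) and (z of brass3_center in the frame of slot below -0.008 m and x of brass3_center in the frame of slot between -0.03 and 0.03 m and y of brass3_center in the frame of slot between -0.047 and 0.047 m)) or ((z of brass2_center in the frame of slot below -0.008 m and x of brass2_center in the frame of slot between -0.03 and 0.03 m and y of brass2_center in the frame of slot between -0.047 and 0.047 m) and (z of brass3_center in the frame of slot below -0.008 m and x of brass3_center in the frame of slot between -0.03 and 0.03 m and y of brass3_center in the frame of slot between -0.047 and 0.047 m)))), for 0.3 s.
3. the third brass blank has dropped into the slot, after the second (z of each of brass1_center, brass2_center, brass3_center in the frame of slot below -0.008 m and x of brass1_center in the frame of slot between -0.03 and 0.03 m and y of brass1_center in the frame of slot between -0.047 and 0.047 m and x of brass2_center in the frame of slot between -0.03 and 0.03 m and y of brass2_center in the frame of slot between -0.047 and 0.047 m and x of brass3_center in the frame of slot between -0.03 and 0.03 m and y of brass3_center in the frame of slot between -0.047 and 0.047 m), for 0.3 s.
At the end, for the whole second after the job is handed in: All three brass blanks lie at rest in the slot, each centre at least 8 mm below the level of the board's top and within the slot's outline; the steel blank and every bystander are within 20 mm of where they started (all of step 3 and linear speed of each of brass1, brass2, brass3 below 0.02 m/s and distance of each of steel_blank_center, plug_gauge, spacer, oil_bottle, screw_jar, brush, screwdriver, chuck_key from where it was at the start of the episode below 0.02 m); the robot touches nothing.
It fails at once if a blank is lifted off the board (its centre rises more than 20 mm above the board's top) (z of any of brass1_center, brass2_center, brass3_center, steel_blank_center in the frame of gate above 0.02 m).
It fails at once if the steel blank is moved more than 20 mm (distance of steel_blank_center from where it was at the start of the episode above 0.02 m).
It fails at once if a bystander is moved more than 20 mm (distance of any of plug_gauge, spacer, oil_bottle, screw_jar, brush, screwdriver, chuck_key from where it was at the start of the episode above 0.02 m).
It also fails if it takes over 64 s, if anything falls off the work surface, if the arm or the gripper's body presses on something with over 40 N, if the wrist force passes 120 N, or if a joint passes its speed limit or range.

## Working session

There is one attempt and no reset: what is moved stays moved. The work goes in short steps, Python scripts to look and compute and a tool call to move; the robot and the scene stay as the last step left them, time stands still between calls to the robot, and variables do not carry over. Pictures are saved under pics/ and viewed, about 8 in all and at most 12, crops included, and the job is handed in when it is done.

Besides the shell and the picture viewer there is one more tool, called after "Emit:" as name(argument=value, ...), one argument or row to a line, values as JSON. servo_tool: Moves the arm, as the interface text tells. Its arguments: {"type":"object","properties":{"plan":{"type":"array"},"force":{"type":"number"}},"required":["plan"]}

```bash
mkdir -p pics; python3 - <<'E'
from cell import env
import cv2,numpy as np
o=env.get_obs();print(o)
for n in("top","side"):
    c=env.read_camera(n);cv2.imwrite(f"pics/{n}0.png",c["image"]);print(n,[c[k] for k in("fx","fy","cx","cy","rvec","tvec")])
    R=cv2.Rodrigues(np.array(c["rvec"]))[0];print(-R.T@np.array(c["tvec"]).ravel())
E
```

```text
{'time_s': 0.0, 'qpos': array([69.84868247, 18.43742655, -4.01528268, 83.17531882,  1.29432893,
       78.54053427, -3.26028399]), 'joint_velocities': array([-0.08277311,  0.10130295, -0.09819012,  0.06906345, -0.00997957,
        0.0257218 ,  0.05519581]), 'effort': array([ 1.16114488e-04, -4.91287100e+01, -4.03894270e-01, -3.12530208e+01,
       -6.39674510e-02,  4.36861231e-02,  1.79861372e-04]), 'tool_pos': array([ 0.23223288, -0.60642628,  0.1835764 ]), 'tool_rot': array([-1.79891926e+02,  5.21663918e-03,  2.09604272e+01]), 'force': array([-0.4212535 , -0.60610733, -0.09810438]), 'wrist_torque': array([ 0.03269552, -0.00488935, -0.01285864]), 'grip_width': 0.0870450943227189}
top [516.4991170361141, 516.4991170361141, 317.1092694678205, 241.00708085709635, array([ 2.14410523, -2.1992824 ,  0.12506176]), array([-1.17695256e-03,  5.37997397e-01,  1.20958824e+00])]
[ 4.07822513e-01 -1.15242064e-03  1.25945455e+00]
side [436.720449972367, 436.720449972367, 319.7548986626683, 232.44656011971185, array([ 2.39959944, -0.18742835,  0.09095581]), array([-0.50936535,  0.11678276,  1.03744659])]
[ 0.39350321 -0.68236173  0.8537707 ]
```

View pics/top0.png

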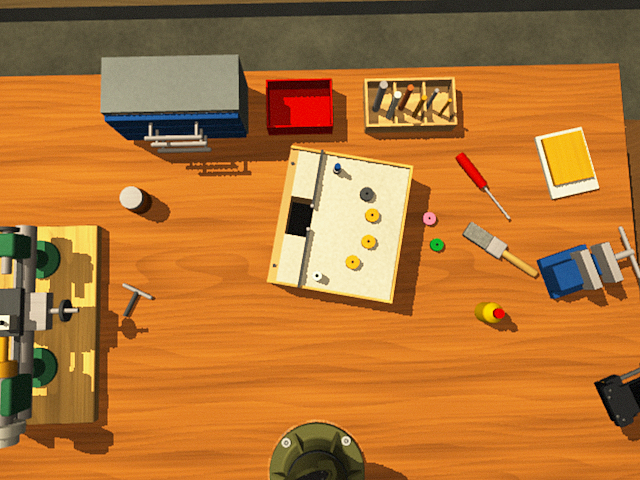

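View pics/side0.png

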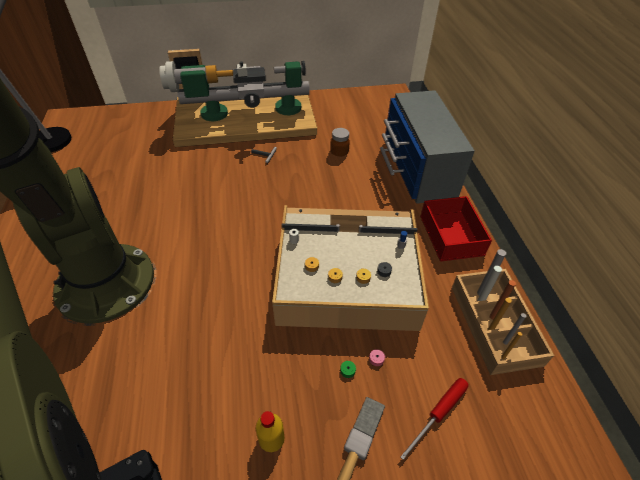

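```bash
cat > h.py <<'E'
import cv2,numpy as np
from cell import env
def ray(c,uv,z):
    R=cv2.Rodrigues(np.array(c["rvec"]))[0];t=np.array(c["tvec"]).ravel();C=-R.T@t
    d=R.T@np.array([(uv[0]-c["cx"])/c["fx"],(uv[1]-c["cy"])/c["fy"],1.]);return C+d*(z-C[2])/d[2]
def blobs(img,lo,hi,amin=20,amax=900):
    m=cv2.inRange(cv2.cvtColor(img,cv2.COLOR_BGR2HSV),lo,hi);m=cv2.morphologyEx(m,cv2.MORPH_CLOSE,np.ones((5,5)))
    n,l,s,ce=cv2.connectedComponentsWithStats(m);return [(ce[i],s[i,4]) for i in range(1,n) if amin<s[i,4]<amax]
E
python3 - <<'E'
from h import *
for n,roi in(("top",(260,140,420,310)),("side",(270,205,430,330))):
    c=env.read_camera(n);im=c["image"];x0,y0,x1,y1=roi
    for nm,lo,hi in(("brass",(17,130,120),(32,255,255)),("dark",(0,0,0),(180,255,75))):
        for ce,a in blobs(im[y0:y1,x0:x1],lo,hi):
            u=ce+[x0,y0];print(n,nm,u.round(1),a,ray(c,u,.093).round(4))
    if n=="top": cv2.imwrite("pics/crop.png",cv2.resize(im[y0:y1,x0:x1],None,fx=3.5,fy=3.5,interpolation=cv2.INTER_CUBIC))
E
```

```text
top brass [371.8 214.7] 154 [ 0.5882 -0.1407  0.093 ]
top brass [368.  241.4] 160 [ 0.5273 -0.1298  0.093 ]
top brass [352.3 261.7] 156 [ 0.4819 -0.0925  0.093 ]
top dark [336.9 170.8] 26 [ 0.6924 -0.064   0.093 ]
top dark [364.4 196. ] 62 [ 0.632  -0.1252  0.093 ]
top dark [299.1 216.6] 836 [0.588  0.0255 0.093 ]
side brass [288.2 211.6] 93 [0.4487 0.0768 0.093 ]
side brass [311.7 210.6] 34 [0.5065 0.0718 0.093 ]
side brass [326.2 210.6] 25 [0.5418 0.0662 0.093 ]
side brass [338.8 212.5] 23 [0.5712 0.0554 0.093 ]
side brass [351.4 211.8] 39 [0.6024 0.0531 0.093 ]
side brass [413.  218.7] 38 [0.7457 0.008  0.093 ]
side brass [386.5 212.7] 23 [0.6873 0.0375 0.093 ]
side brass [349.4 286.3] 752 [ 0.5517 -0.1642  0.093 ]
side brass [311.7 262.3] 124 [ 0.4824 -0.0883  0.093 ]
side brass [335.  273.5] 133 [ 0.5278 -0.1265  0.093 ]
side brass [363.5 274. ] 131 [ 0.5887 -0.1372  0.093 ]
side dark [310.5 227.5] 364 [0.495  0.0161 0.093 ]
side dark [292.3 310.4] 489 [ 0.4254 -0.2047  0.093 ]
side dark [384.1 269.8] 170 [ 0.6358 -0.1326  0.093 ]
```

View pics/crop.png

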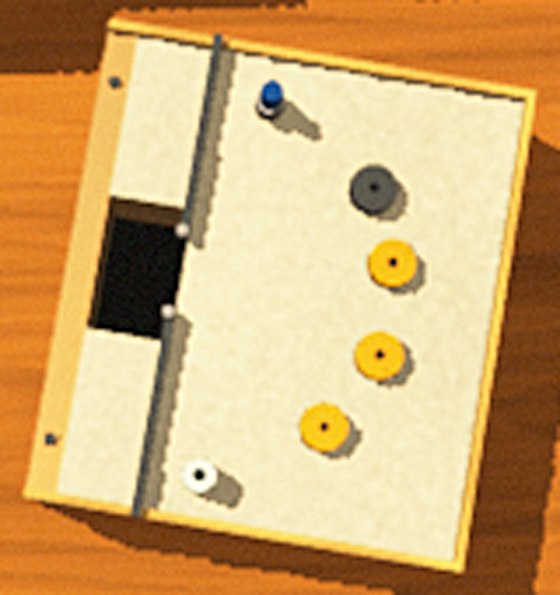

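```bash
cat >> h.py <<'E'
E
python3 - <<'E'
from h import *
c=env.read_camera("top")
f=lambda p,z:ray(c,[260+(p[0]+.5)/3.5-.5,140+(p[1]+.5)/3.5-.5],z)
for n,p,z in(("post+",(182,229),.103),("post-",(168,311),.103),("fenceL",(219,37),.101),("fenceR",(138,513),.101),("c1",(110,18),.093),("c2",(536,92),.093),("c3",(462,571),.093),("c4",(26,497),.093),("steel",(373,188),.099),("A",(392,262),.099),("B",(380,354),.099),("C",(324,426),.099),("plug",(271,92),.129),("spacer",(199,474),.115)):print(n,f(p,z).round(4))
E
```

```text
post+ [ 0.6122 -0.0037  0.103 ]
post- [0.5588 0.0066 0.103 ]
fenceL [ 0.7396 -0.0312  0.101 ]
fenceR [0.4296 0.0289 0.101 ]
c1 [0.7565 0.0404 0.093 ]
c2 [ 0.6998 -0.2396  0.093 ]
c3 [ 0.3874 -0.1778  0.093 ]
c4 [0.4419 0.1008 0.093 ]
steel [ 0.6369 -0.129   0.099 ]
A [ 0.5878 -0.1396  0.099 ]
B [ 0.528  -0.1296  0.099 ]
C [ 0.4823 -0.0919  0.099 ]
plug [ 0.6948 -0.0627  0.129 ]
spacer [ 0.4529 -0.0106  0.115 ]
```

The candidates in the top view are brass at (372,215), (368,241) and (352,262), steel at (367,194), and pink (430,218) and green (437,245) off the board. I choose the three yellow discs on the board, which the crop and side view confirm. They are in board coordinates (mm) C(-58,83), B(-86,31) and A(-84,-30). Steel is at (-65,-76).

Emit:
servo_tool(
  plan=[
    [0.18,[1.9,-1.94,0],[0,0,0]],
    [0.18,[1.9,-1.94,0],[0,0,0]],
    [0.18,[1.9,-1.94,0],[0,0,0]],
    [0.18,[1.9,-1.94,0],[0,0,0]],
    [0.18,[1.9,-1.94,0],[0,0,0]],
    [0.18,[1.9,-1.94,0],[0,0,0]],
    [0.18,[1.9,-1.94,0],[0,0,0]],
    [0.18,[1.9,-1.94,0],[0,0,0]],
    [0.18,[1.9,-1.94,0],[0,0,0]],
    [0.18,[1.9,-1.94,0],[0,0,0]],
    [0.18,[1.9,-1.94,0],[0,0,0]],
    [0.18,[1.9,-1.94,0],[0,0,0]],
    [0.18,[1.9,-1.94,0],[0,0,0]],
    [0.18,[1.9,-1.94,0],[0,0,0]],
    [0.18,[1.9,-1.94,0],[0,0,0]],
    [0.18,[1.9,-1.94,0],[0,0,0]],
    [0.18,[1.9,-1.94,0],[0,0,0]],
    [0.18,[1.9,-1.94,0],[0,0,0]],
    [0.18,[1.9,-1.94,0],[0,0,-2]],
    [0.18,[1.9,-1.94,0],[0,0,-2]],
  ],
)

```text
time_s: 1.92
tool_pos: [0.4528, -0.0916, 0.1807]
tool_rot: [179.8, 0.3, 24.2]
force: [0.8, -0.6, 0.3]
grip_width: 0.0158
```

```bash
cat >> h.py <<'E'
from scipy.spatial.transform import Rotation as Ro
O=np.array([.575,-.051]);YAW=78.9
ex=np.array([np.cos(np.radians(YAW)),np.sin(np.radians(YAW))]);ey=np.array([-ex[1],ex[0]])
def tob(p): d=np.array(p)[:2]-O;return np.array([d@ex,d@ey])*1000
def goto(bx,by,bang,z):
    o=env.get_obs();p=o["tool_pos"];R=Ro.from_euler("xyz",o["tool_rot"],degrees=True)
    t=np.r_[O+ex*bx/1000+ey*by/1000,z];T=Ro.from_euler("xyz",[180,0,YAW+bang],degrees=True)
    print("shift cm",(R.inv().apply(t-p)*100).round(2),"turn",(R.inv()*T).as_rotvec(degrees=True).round(1))
def st():
    o=env.get_obs();print("t",round(o["time_s"],2),"tcp board",tob(o["tool_pos"]).round(1),"z",round(o["tool_pos"][2]*1000,1),"rot",o["tool_rot"].round(1),"ang",round(o["tool_rot"][2]-YAW,1),"F",o["force"].round(1),"grip",round(o["grip_width"],4))
def wrist(name=None,z=.099,crop=True):
    o=env.get_obs();c=env.read_camera("wrist");im=c["image"]
    if name:cv2.imwrite(f"pics/{name}.png",im)
    R=Ro.from_euler("xyz",o["tool_rot"],degrees=True).as_matrix();T=np.array(c["T_tool_cam"])
    C=o["tool_pos"]+R@T[:3,3];W=R@T[:3,:3]
    f=lambda u:(lambda d:C+d*(z-C[2])/d[2])(W@np.array([(u[0]-c["cx"])/c["fx"],(u[1]-c["cy"])/c["fy"],1.]))
    for ce,a in blobs(im,(17,130,120),(32,255,255),300,30000):print("wrist brass",ce.round(0),a,tob(f(ce)).round(1))
    return f
def fixed():
    for n,roi in(("top",(290,150,410,295)),("side",(280,228,418,300))):
        c=env.read_camera(n);im=c["image"];x0,y0,x1,y1=roi
        for ce,a in blobs(im[y0:y1,x0:x1],(17,130,120),(32,255,255),40,400):
            u=ce+[x0,y0];print(n,"brass",u.round(1),a,tob(ray(c,u,.097)).round(1))
E
python3 - <<'E'
from h import *
st();goto(-81,113,-53,.12);wrist("w1");fixed()
E
```

```text
t 1.92 tcp board [-63.4 112.1] z 180.7 rot [179.8   0.3  24.2] ang -54.7 F [ 0.8 -0.6  0.3] grip 0.0158
shift cm [-1.06  1.36  6.07] turn [ 0.2  0.3 -1.7]
wrist brass [540. 124.] 798 [-151.7  -48.3]
wrist brass [454.  92.] 1540 [-84.6 -28.2]
wrist brass [403. 162.] 1344 [-85.8  32.5]
wrist brass [335. 195.] 1232 [-58.3  83.6]
wrist brass [375. 310.] 402 [-143.5  143.7]
wrist brass [334. 364.] 4899 [-145.7  205.6]
top brass [292.4 166.8] 221 [ 112.4 -108.8]
top brass [371.8 214.8] 152 [-85.  -29.4]
top brass [299.8 286.2] 55 [ 49.  157.6]
side brass [281.  239.7] 81 [  5.4 157.1]
side brass [416.3 241.3] 46 [  14.4 -154.6]
side brass [311.6 262.4] 128 [-57.9  83.7]
side brass [335.1 273.5] 134 [-86.2  31.8]
side brass [363.5 274. ] 131 [-85.  -29.6]
```

View pics/w1.png

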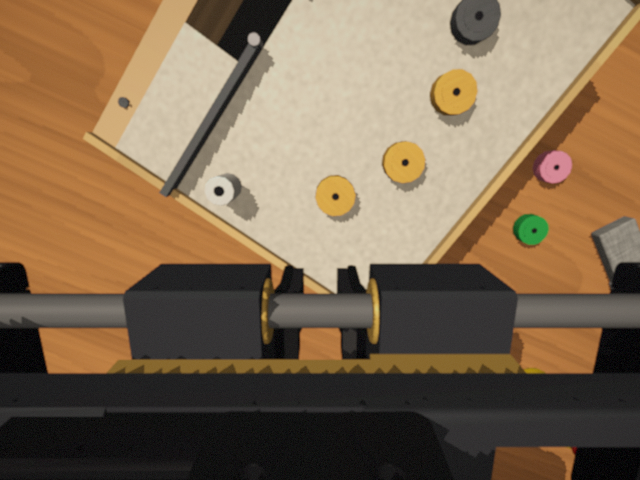

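The wrist picture shows C at (335,195), B at (403,162), A at (454,92) and steel at (476,18). All agree with the fixed cameras to within 2 mm.

Emit:
servo_tool(
  plan=[
    [0.18,[-0.5,0.7,0],[0,0,-0.8]],
    [0.18,[-0.5,0.7,0.5],[0,0,-0.8]],
    [0.18,[0,0,1.5],[0,0,0]],
    [0.18,[0,0,1.5],[0,0,0]],
    [0.18,[0,0,1.5],[0,0,0]],
    [0.18,[0,0,1.5],[0,0,0]],
    [0.18,[0,0,1.0],[0,0,0]],
    [0.18,[0,0,0],[0,0,0]],
  ],
)

```text
time_s: 2.73
tool_pos: [0.4466, -0.1194, 0.1035]
tool_rot: [179.5, 0.4, 25.3]
force: [-0.0, -0.0, -0.5]
grip_width: 0.0156
```

```bash
python3 - <<'E'
from h import *
st();goto(-81,113,-53,.09)
E
```

```text
t 2.73 tcp board [-91.8 112.9] z 103.5 rot [179.5   0.4  25.3] ang -53.6 F [-0.  -0.  -0.5] grip 0.0156
shift cm [ 0.64 -0.89  1.34] turn [ 0.5  0.4 -0.6]
```

Emit:
servo_tool(
  plan=[
    [0.18,[0.3,-0.4,0.5],[0.3,0.2,0]],
    [0.18,[0.3,-0.4,0.5],[0.3,0.2,0]],
    [0.18,[0,0,0.2],[0,0,0]],
    [0.18,[0,0,0],[0,0,0]],
  ],
)

```text
time_s: 3.07
tool_pos: [0.449, -0.1106, 0.0916]
tool_rot: [-179.9, -0.1, 25.1]
force: [0.6, 0.3, -0.2]
grip_width: 0.0158
```

```bash
python3 - <<'E'
from h import *
st();goto(-81,113,-53,.09)
E
```

```text
t 3.07 tcp board [-82.7 112.1] z 91.6 rot [-1.799e+02 -1.000e-01  2.510e+01] ang -53.8 F [ 0.6  0.3 -0.2] grip 0.0158
shift cm [ 0.03 -0.19  0.16] turn [-0.1 -0.1 -0.8]
```

Emit:
servo_tool(
  plan=[
    [0.18,[0,-0.3,0.1],[0,0,0]],
    [0.18,[0.6,0,0],[0,0,0]],
    [0.18,[0.7,0,0],[0,0,0]],
    [0.18,[0.7,0,0],[0,0,0]],
    [0.18,[0.7,0,0],[0,0,0]],
    [0.18,[0.7,0,0],[0,0,0]],
    [0.18,[0.7,0,0],[0,0,0]],
    [0.18,[0.7,0,0],[0,0,0]],
    [0.18,[0.7,0,0],[0,0,0]],
  ],
)

```text
time_s: 3.82
tool_pos: [0.5044, -0.082, 0.0929]
tool_rot: [179.9, -0.3, 25.1]
force: [-0.5, -0.3, -0.0]
grip_width: 0.0158
```

```bash
python3 - <<'E'
from h import *
st();fixed();wrist("w2");goto(-14,25,-53,.09)
E
```

```text
t 3.82 tcp board [-44.   63.3] z 92.9 rot [179.9  -0.3  25.1] ang -53.8 F [-0.5 -0.3 -0. ] grip 0.0158
side brass [281. 240.] 81 [  4.5 157.1]
side brass [416.3 241.3] 47 [  14.4 -154.6]
side brass [310.3 259.9] 51 [-51.   86.9]
side brass [335.1 273.5] 134 [-86.2  31.8]
side brass [363.5 274. ] 131 [-85.  -29.6]
wrist brass [483. 175.] 2872 [-83.5 -28.6]
wrist brass [585. 228.] 1236 [-148.5  -40.5]
wrist brass [411. 251.] 1289 [-79.7  26.4]
wrist brass [319. 285.] 521 [-50.2  72.9]
wrist brass [375. 311.] 376 [-86.1  66.8]
wrist brass [332. 364.] 5043 [-87.1 109.6]
shift cm [ 4.9  -0.12  0.3 ] turn [ 0.1 -0.3 -0.7]
```

View pics/w2.png

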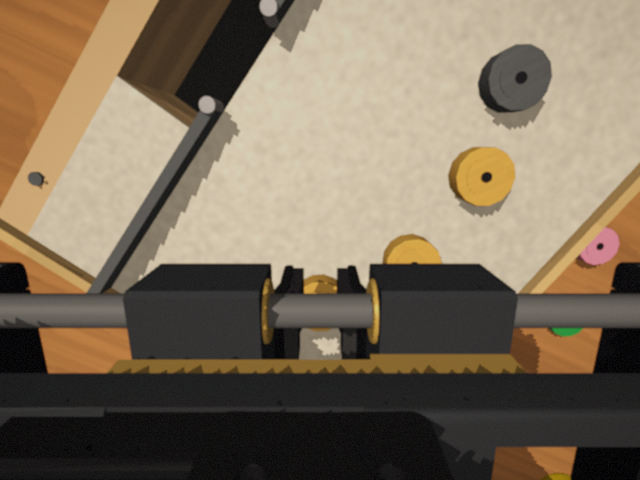

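```bash
python3 - <<'E'
from h import *
st()
a=env.read_camera("side")["image"][195:315,240:440];b=env.read_camera("top")["image"][150:300,280:420]
a=cv2.resize(a,(800,480),interpolation=cv2.INTER_CUBIC);cv2.imwrite("pics/s3.png",a)
E
```

```text
t 3.97 tcp board [-44.   63.8] z 92.7 rot [179.9  -0.3  25.2] ang -53.7 F [-0.1 -0.   0. ] grip 0.0152
```

View pics/s3.png

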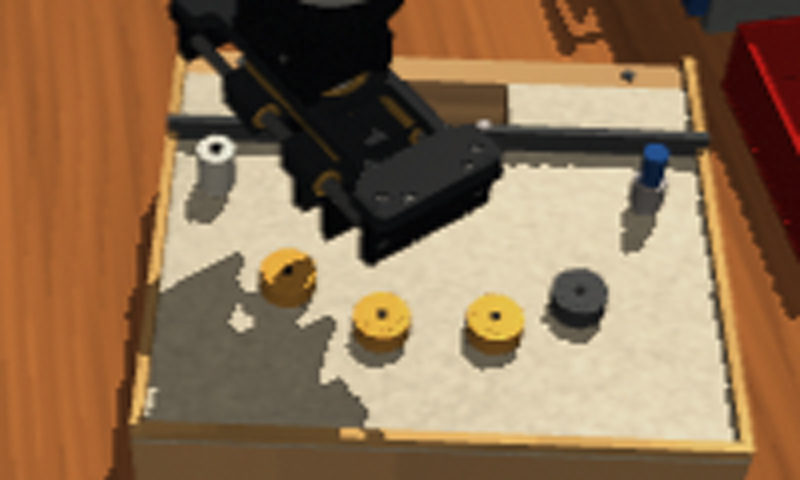

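```bash
python3 - <<'E'
from h import *
o=env.get_obs();p=o["tool_pos"];R=Ro.from_euler("xyz",o["tool_rot"],degrees=True).as_matrix()
c=env.read_camera("side")
for l in([0,0,0],[0,.008,0],[0,-.008,0],[0,.023,0],[0,-.023,0],[0,.023,-.07],[0,-.023,-.07],[0,.095,-.07],[0,-.095,-.07]):
    u=cv2.projectPoints((p+R@np.array(l))[None],np.array(c["rvec"]),np.array(c["tvec"]),np.array([[c["fx"],0,c["cx"]],[0,c["fy"],c["cy"]],[0,0,1]]),None)[0].ravel()
    print(l,"crop",((u-[240,195])*4).round(0))
c=env.read_camera("wrist");T=np.linalg.inv(np.array(c["T_tool_cam"]))
for l in([0,0,0],[0,.008,0],[0,.023,0],[.0095,.008,0],[.0095,-.008,0]):
    q=T@np.r_[l,1];print("wrist",l,(c["fx"]*q[0]/q[2]+c["cx"]).round(),(c["fy"]*q[1]/q[2]+c["cy"]).round(),T.shape,q[:3].round(3))
E
```

```text
[0, 0, 0] crop [322. 257.]
[0, 0.008, 0] crop [330. 266.]
[0, -0.008, 0] crop [314. 248.]
[0, 0.023, 0] crop [346. 284.]
[0, -0.023, 0] crop [299. 231.]
[0, 0.023, -0.07] crop [348. 202.]
[0, -0.023, -0.07] crop [299. 147.]
[0, 0.095, -0.07] crop [431. 293.]
[0, -0.095, -0.07] crop [227.  68.]
wrist [0, 0, 0] 320.0 261.0 (4, 4) [-0.     0.016  0.21 ]
wrist [0, 0.008, 0] 333.0 261.0 (4, 4) [0.008 0.016 0.21 ]
wrist [0, 0.023, 0] 359.0 261.0 (4, 4) [0.023 0.016 0.21 ]
wrist [0.0095, 0.008, 0] 333.0 246.0 (4, 4) [0.008 0.007 0.208]
wrist [0.0095, -0.008, 0] 306.0 246.0 (4, 4) [-0.008  0.007  0.208]
```

Emit:
servo_tool(
  plan=[
    [0.18,[0.9,0,0],[0,0,0]],
    [0.18,[0.9,0,0],[0,0,0]],
    [0.18,[0,0,0.2],[0,0,0]],
    [0.18,[0,0,0.2],[0,0,0]],
    [0.18,[0,0,0.2],[0,0,0]],
    [0.18,[0,0,0],[0,0,0]],
  ],
)

```text
time_s: 4.67
tool_pos: [0.5209, -0.0751, 0.0865]
tool_rot: [179.9, -0.2, 25.0]
force: [0.2, -0.3, 0.3]
grip_width: 0.0157
```

```bash
python3 - <<'E'
from h import *
st();wrist("w4");fixed()
a=cv2.imread("pics/w4.png")[130:370,200:520];b=env.read_camera("side")["image"][195:315,260:420]
cv2.imwrite("pics/m4.png",np.vstack([cv2.resize(a,None,fx=1.25,fy=1.25),cv2.resize(b,(400,300),interpolation=cv2.INTER_CUBIC)]))
E
```

```text
t 4.67 tcp board [-34.   48.4] z 86.5 rot [179.9  -0.2  25. ] ang -53.9 F [ 0.2 -0.3  0.3] grip 0.0157
wrist brass [481. 208.] 2942 [-83.  -28.8]
wrist brass [598. 245.] 1005 [-147.7  -50.7]
wrist brass [375. 311.] 402 [-73.9  50.3]
wrist brass [333. 360.] 6510 [-73.6  89.6]
top brass [292.4 166.8] 221 [ 112.4 -108.7]
top brass [314.5 289. ] 139 [ 15.5 158.3]
side brass [281.  239.7] 80 [  5.2 157.1]
side brass [416.3 240.9] 49 [  15.5 -154.7]
side brass [335.7 273.2] 114 [-85.4  30.5]
side brass [363.5 274. ] 131 [-85.  -29.6]
```

View pics/m4.png

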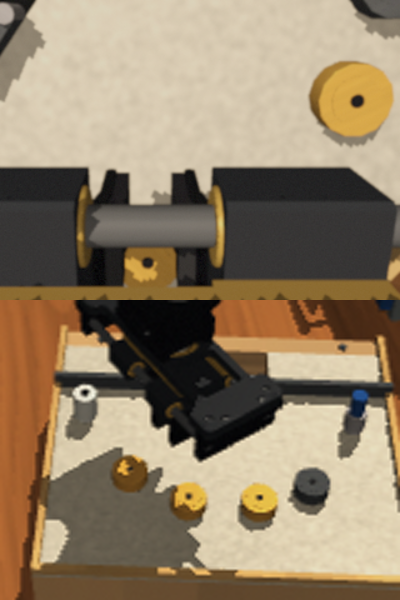

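Emit:
servo_tool(
  plan=[
    [0.18,[0,0,0.2],[0,0,0]],
    [0.18,[0,0,0.2],[0,0,0]],
    [0.18,[0,0,0.2],[0,0,0]],
  ],
)

```text
time_s: 5.12
tool_pos: [0.5216, -0.0757, 0.0814]
tool_rot: [179.7, -0.3, 24.9]
force: [-0.1, -0.6, -0.0]
grip_width: 0.0157
```

Emit:
servo_tool(
  plan=[
    [0.18,[0,0,0.2],[0,0,0]],
    [0.18,[0,0,0.2],[0,0,0]],
    [0.18,[0,0,0.2],[0,0,0]],
  ],
)

```text
time_s: 5.37
tool_pos: [0.5214, -0.0759, 0.0746]
tool_rot: [179.7, -0.3, 24.9]
force: [0.1, -0.3, 1.2]
grip_width: 0.0156
```

Emit:
servo_tool(
  plan=[
    [0.18,[0,0,0.2],[0,0,0]],
    [0.18,[0,0,0.2],[0,0,0]],
    [0.18,[0,0,0.2],[0,0,0]],
  ],
)

```text
time_s: 5.62
tool_pos: [0.5213, -0.0759, 0.0678]
tool_rot: [179.8, -0.3, 24.9]
force: [0.5, -1.1, 0.2]
grip_width: 0.0155
```

Emit:
servo_tool(
  plan=[
    [0.18,[0,0,0.15],[0,0,0]],
    [0.18,[0,0,0.15],[0,0,0]],
  ],
)

```text
time_s: 5.78
tool_pos: [0.5212, -0.0759, 0.0642]
tool_rot: [179.8, -0.3, 24.9]
force: [0.2, -0.4, -0.3]
grip_width: 0.0159
```

```bash
python3 - <<'E'
from h import *
st();wrist("w5")
a=cv2.imread("pics/w5.png")[200:370,220:420];b=env.read_camera("side")["image"][195:315,260:420]
cv2.imwrite("pics/m5.png",np.vstack([cv2.resize(a,None,fx=2,fy=2),cv2.resize(b,(400,300),interpolation=cv2.INTER_CUBIC)]))
E
```

```text
t 5.78 tcp board [-34.8  48. ] z 64.2 rot [179.8  -0.3  24.9] ang -54.0 F [ 0.2 -0.4 -0.3] grip 0.0159
wrist brass [500. 215.] 3778 [-82.7 -28.9]
wrist brass [617. 269.] 597 [-146.8  -42.8]
wrist brass [375. 311.] 400 [-65.3  43.4]
wrist brass [551. 350.] 569 [-152.6    7.5]
wrist brass [325. 361.] 6287 [-62.3  80.9]
```

View pics/m5.png

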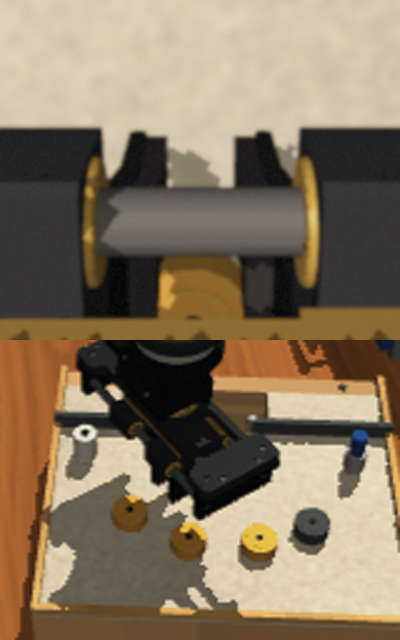

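Emit:
servo_tool(
  plan=[
    [0.18,[0,0,0.15],[0,0,0]],
    [0.18,[0,0,0.15],[0,0,0]],
  ],
)

```text
time_s: 6.05
tool_pos: [0.5213, -0.0759, 0.0613]
tool_rot: [179.8, -0.3, 24.9]
force: [0.5, -0.4, -0.1]
grip_width: 0.0155
```

Emit:
servo_tool(
  plan=[
    [0.18,[0,0,0.15],[0,0,0]],
    [0.18,[0,0,0.15],[0,0,0]],
  ],
)

```text
time_s: 6.22
tool_pos: [0.5215, -0.0759, 0.0581]
tool_rot: [179.7, -0.3, 24.9]
force: [-0.4, 0.1, 0.9]
grip_width: 0.0155
```

Emit:
servo_tool(
  plan=[
    [0.18,[0,0,0.15],[0,0,0]],
    [0.18,[0,0,0.15],[0,0,0]],
  ],
)

```text
time_s: 6.38
tool_pos: [0.5216, -0.0759, 0.0548]
tool_rot: [179.7, -0.3, 24.9]
force: [1.2, 0.9, -0.1]
grip_width: 0.0157
```

Emit:
servo_tool(
  plan=[
    [0.18,[0,0,0.15],[0,0,0]],
    [0.18,[0,0,0.15],[0,0,0]],
  ],
)

```text
time_s: 6.55
tool_pos: [0.5216, -0.076, 0.0515]
tool_rot: [179.7, -0.3, 24.9]
force: [-0.6, 0.2, 0.1]
grip_width: 0.0154
```

```bash
python3 - <<'E'
from h import *
st();wrist("w6");print(tob([.6948,-.0627]))
a=cv2.imread("pics/w6.png")[220:370,230:410];b=env.read_camera("side")["image"][215:305,290:410]
cv2.imwrite("pics/m6.png",np.vstack([cv2.resize(a,(480,400),interpolation=cv2.INTER_CUBIC)[:220],cv2.resize(b,(480,360),interpolation=cv2.INTER_CUBIC)]))
E
```

```text
t 6.55 tcp board [-34.8  47.6] z 51.5 rot [179.7  -0.3  24.9] ang -54.0 F [-0.6  0.2  0.1] grip 0.0154
wrist brass [513. 221.] 4416 [-82.4 -28.9]
wrist brass [375. 311.] 393 [-60.   39.4]
wrist brass [579. 352.] 558 [-151.9   -1.1]
wrist brass [333. 364.] 5493 [-60.6  72.7]
[  11.58300742 -119.81136815]
```

View pics/m6.png

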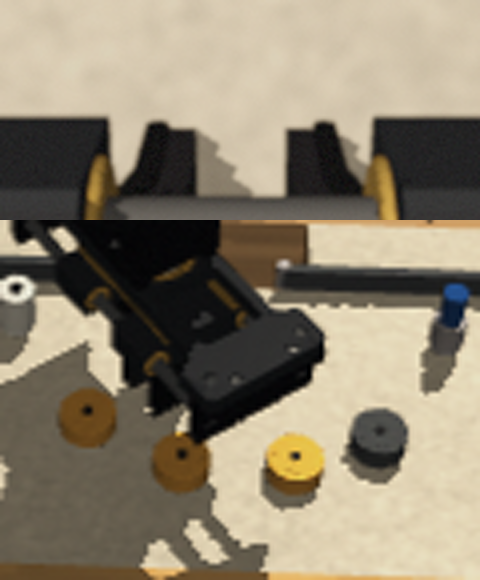

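Emit:
servo_tool(
  plan=[
    [0.18,[0,0,-1.5],[0,0,0]],
    [0.18,[0,0,-1.5],[0,0,0]],
    [0.18,[0,0,-1.0],[0,0,0]],
    [0.18,[0,0,0],[0,0,-7]],
    [0.18,[0,0,0],[0,0,-7]],
    [0.18,[0,0,0],[0,0,-7]],
    [0.18,[0,0,0],[0,0,-7]],
    [0.18,[0,0,0],[0,0,-7]],
    [0.18,[0,0,0],[0,0,-7]],
    [0.18,[0,0,0],[0,0,-7]],
    [0.18,[0,0,0],[0,0,-3]],
    [0.18,[0,0,0],[0,0,0]],
  ],
)

```text
time_s: 7.65
tool_pos: [0.522, -0.076, 0.0951]
tool_rot: [179.5, 0.1, 78.6]
force: [-0.7, 0.4, 0.1]
grip_width: 0.0158
```

```bash
python3 - <<'E'
from h import *
st();goto(-5,0,0,.055);fixed()
E
```

```text
t 7.65 tcp board [-34.8  47.1] z 95.1 rot [1.795e+02 1.000e-01 7.860e+01] ang -0.3 F [-0.7  0.4  0.1] grip 0.0158
shift cm [3.01 4.66 4.05] turn [ 0.5  0.1 -0.3]
top brass [315.1 289.1] 142 [ 13.9 158.3]
side brass [281.  239.7] 80 [  5.2 157.1]
side brass [416.3 241.3] 46 [  14.4 -154.6]
side brass [310.8 262. ] 109 [-57.   85.6]
side brass [337.5 273.1] 72 [-85.   26.5]
side brass [363.6 274. ] 128 [-85.  -29.8]
```

Emit:
servo_tool(
  plan=[
    [0.18,[1.0,1.55,0],[0.2,0,0]],
    [0.18,[1.0,1.55,0],[0.2,0,0]],
    [0.18,[1.0,1.55,0],[0.1,0,0]],
    [0.18,[0,0,1.0],[0,0,0]],
    [0.18,[0,0,1.0],[0,0,0]],
    [0.18,[0,0,1.0],[0,0,0]],
    [0.18,[0,0,1.0],[0,0,0]],
    [0.18,[0,0,0.3],[0,0,0]],
    [0.18,[0,0,0],[0,0,0]],
  ],
)

```text
time_s: 8.5
tool_pos: [0.5725, -0.0584, 0.0476]
tool_rot: [-179.9, 0.3, 77.5]
force: [0.7, 0.5, 5.9]
grip_width: 0.0156
```

Emit:
servo_tool(
  plan=[
    [0.18,[0,0,0.15],[0,0,0]],
    [0.18,[0,0,0.15],[0,0,0]],
  ],
)

```text
time_s: 8.67
tool_pos: [0.5726, -0.0584, 0.0475]
tool_rot: [-180.0, 0.3, 77.5]
force: [-3.7, -0.1, 9.1]
grip_width: 0.0155
```

Emit:
servo_tool(
  plan=[
    [0.18,[0,0,0.15],[0,0,0]],
    [0.18,[0,0,0.15],[0,0,0]],
  ],
)

```text
time_s: 8.83
tool_pos: [0.5726, -0.0585, 0.0476]
tool_rot: [180.0, 0.4, 77.4]
force: [-1.8, 0.6, 7.0]
grip_width: 0.0154
```

Emit:
servo_tool(
  plan=[
    [0.18,[0,0,0.15],[0,0,0]],
    [0.18,[0,0,0.15],[0,0,0]],
  ],
)

```text
time_s: 9.0
tool_pos: [0.5726, -0.0585, 0.0476]
tool_rot: [179.9, 0.4, 77.4]
force: [-2.7, -0.2, 8.0]
grip_width: 0.016
```

Contact with the board top came at TCP z = 0.0476. The real tips therefore sit about 37 mm behind the reported TCP, which is why the first pass went over disc C without touching it. I will push at TCP z ≈ 0.052, starting with B.

Emit:
servo_tool(
  plan=[
    [0.23,[0,0,-1.5],[0,0,0]],
    [0.23,[0,0,-1.5],[0,0,0]],
    [0.23,[0,0,-1.5],[0,0,0]],
    [0.23,[-2.2,-0.8,0],[0,0,5]],
    [0.23,[-2.2,-0.8,0],[0,0,5]],
    [0.23,[-2.2,-0.8,0],[0,0,5]],
    [0.23,[-2.2,-0.8,0],[0,0,0]],
    [0.23,[-2.0,-0.8,0],[0,0,0]],
    [0.23,[0,0,0],[0,0,0]],
    [0.23,[0,0,0],[0,0,0]],
  ],
)

```text
time_s: 9.83
tool_pos: [0.4905, -0.1477, 0.0987]
tool_rot: [179.5, 0.5, 61.5]
force: [0.4, 0.5, -0.6]
grip_width: 0.0199
```

```bash
python3 - <<'E'
from h import *
st();goto(-122.5,42,-16.3,.052);wrist()
E
```

```text
t 9.83 tcp board [-111.2   64.3] z 98.7 rot [179.5   0.5  61.5] ang -17.4 F [ 0.4  0.5 -0.6] grip 0.0199
shift cm [-0.37  2.43  4.69] turn [ 0.5  0.5 -1.1]
wrist brass [ 93. 113.] 547 [  2.  152.3]
wrist brass [467. 168.] 2607 [-84.4 -28.2]
wrist brass [258. 184.] 2518 [-58.2  83.3]
wrist brass [361. 204.] 2418 [-85.7  32.4]
wrist brass [567. 256.] 797 [-151.6  -73.7]
wrist brass [343. 364.] 5441 [-180.9   70.8]
```

Emit:
servo_tool(
  plan=[
    [0.23,[-0.2,1.2,0],[0.2,0.2,0]],
    [0.23,[-0.2,1.2,0],[0.2,0.2,-1]],
    [0.23,[0,0,0],[0,0,0]],
    [0.23,[0,0,1.2],[0,0,0]],
    [0.23,[0,0,1.2],[0,0,0]],
    [0.23,[0,0,1.0],[0,0,0]],
    [0.23,[0,0,0.6],[0,0,0]],
    [0.23,[0,0,0],[0,0,0]],
  ],
)

```text
time_s: 10.55
tool_pos: [0.5109, -0.1564, 0.0541]
tool_rot: [-180.0, 0.0, 63.0]
force: [-0.6, -0.5, -1.3]
grip_width: 0.0198
```

```bash
python3 - <<'E'
from h import *
st();goto(-122.5,42,-16.3,.052)
E
```

```text
t 10.55 tcp board [-115.7   42.6] z 54.1 rot [-180.    0.   63.] ang -15.9 F [-0.6 -0.5 -1.3] grip 0.0198
shift cm [-0.63  0.24  0.21] turn [-0.   0.   0.4]
```

Emit:
servo_tool(
  plan=[
    [0.23,[0,0.15,0.15],[0,0,0]],
    [0.23,[0.6,0,0],[0,0,0]],
    [0.23,[0.7,0,0],[0,0,0]],
    [0.23,[0.7,0,0],[0,0,0]],
    [0.23,[0.7,0,0],[0,0,0]],
    [0.23,[0.7,0,0],[0,0,0]],
    [0.23,[0.7,0,0],[0,0,0]],
    [0.23,[0,0,0],[0,0,0]],
  ],
)

```text
time_s: 11.22
tool_pos: [0.533, -0.1154, 0.0527]
tool_rot: [-180.0, 0.0, 63.0]
force: [0.2, 0.5, -0.0]
grip_width: 0.0198
```

```bash
python3 - <<'E'
from h import *
st();fixed();wrist("w7")
E
```

```text
t 11.22 tcp board [-71.2  28.9] z 52.7 rot [-180.    0.   63.] ang -15.9 F [ 0.2  0.5 -0. ] grip 0.0198
top brass [319.7 289.8] 170 [  3.6 158.2]
side brass [280.9 239.8] 77 [  4.9 157.2]
side brass [416.3 240.9] 49 [  15.5 -154.7]
side brass [311.6 262.5] 129 [-58.3  83.7]
side brass [336.9 261.8] 48 [-53.9  28.1]
side brass [363.5 274.1] 129 [-85.1 -29.4]
wrist brass [ 19. 247.] 355 [-14.9 150.8]
wrist brass [319. 242.] 3846 [-49.   22.4]
wrist brass [445. 256.] 743 [-70.7 -29.5]
wrist brass [ 72. 354.] 449 [-70.4 151.8]
wrist brass [344. 364.] 5175 [-111.3   27.7]
```

Emit:
servo_tool(
  plan=[
    [0.23,[0.6,0,0],[0,0,0]],
    [0.23,[0.7,0,0],[0,0,0]],
    [0.23,[0.7,0,0],[0,0,0]],
    [0.23,[0.7,0,0],[0,0,0]],
    [0.23,[0.7,0,0],[0,0,0]],
    [0.23,[0.7,0,0],[0,0,0]],
    [0.23,[0.7,0,0],[0,0,0]],
    [0.23,[0.6,0.1,0],[0,0,-4]],
    [0.23,[0.6,0.1,0],[0,0,-4]],
    [0.23,[0.5,0.1,0],[0,0,-4]],
    [0.23,[0.3,0,0],[0,0,-2]],
    [0.23,[0,0,0],[0,0,0]],
  ],
)

```text
time_s: 12.37
tool_pos: [0.5678, -0.051, 0.0523]
tool_rot: [-179.9, 0.1, 77.5]
force: [-0.8, -0.5, 0.3]
grip_width: 0.0197
```

```bash
python3 - <<'E'
from h import *
st();wrist("w8")
E
```

```text
t 12.37 tcp board [-1.4  7.1] z 52.3 rot [-1.799e+02  1.000e-01  7.750e+01] ang -1.4 F [-0.8 -0.5  0.3] grip 0.0197
wrist brass [319. 246.] 3843 [21.7  6.5]
wrist brass [255. 310.] 398 [-8.6 37.1]
wrist brass [385. 311.] 310 [-10.3 -23. ]
wrist brass [344. 364.] 5706 [-38.   -3.9]
```

Emit:
servo_tool(
  plan=[
    [0.23,[0.5,0.18,0],[0,0,0]],
    [0.23,[0.6,0.18,0],[0,0,0]],
    [0.23,[0.6,0.16,0],[0,0,0]],
    [0.23,[0.6,0.1,0],[0,0,0]],
    [0.23,[0.6,0,0],[0,0,0]],
    [0.23,[0.6,0,0],[0,0,0]],
    [0.23,[0,0,0],[0,0,0]],
  ],
)

```text
time_s: 13.0
tool_pos: [0.5833, -0.0149, 0.0523]
tool_rot: [-180.0, 0.1, 77.2]
force: [-0.3, 0.3, -0.1]
grip_width: 0.0202
```

```bash
python3 - <<'E'
from h import *
st();wrist("w9")
E
```

```text
t 13.0 tcp board [37.  -1.2] z 52.3 rot [-1.80e+02  1.00e-01  7.72e+01] ang -1.7 F [-0.3  0.3 -0.1] grip 0.0202
wrist brass [321. 205.] 1425 [78.1 -2.9]
wrist brass [255. 310.] 402 [30.  28.8]
wrist brass [341. 364.] 5831 [  0.4 -10.2]
```

Emit:
servo_tool(
  plan=[
    [0.23,[-1.0,0,0],[0,0,0]],
    [0.23,[-1.0,0,-1.5],[0,0,0]],
    [0.23,[0,0,-1.8],[0,0,0]],
    [0.23,[0,0,-1.4],[0,0,0]],
    [0.23,[-2.6,0.6,0],[0,0,0]],
    [0.23,[-2.6,0.6,0],[0,0,0]],
    [0.23,[-2.6,0.6,0],[0,0,0]],
    [0.23,[-2.6,0.6,0],[0,0,0]],
    [0.23,[-2.6,0.6,0],[0,0,0]],
    [0.23,[0,0,0],[0,0,-6]],
    [0.23,[0,0,0],[0,0,-6]],
    [0.23,[0,0,0],[0,0,-5.7]],
    [0.23,[0,0,0],[0,0,0]],
  ],
)

```text
time_s: 14.13
tool_pos: [0.5723, -0.1901, 0.1008]
tool_rot: [-179.7, 0.4, 95.1]
force: [0.5, 0.4, 0.3]
grip_width: 0.0199
```

```bash
python3 - <<'E'
from h import *
st();wrist("w10");goto(-117,-38,16,.053)
E
```

```text
t 14.13 tcp board [-137.   -24.1] z 100.8 rot [-179.7    0.4   95.1] ang 16.2 F [0.5 0.4 0.3] grip 0.0199
wrist brass [21. 71.] 1116 [-81.4 152.6]
wrist brass [162.  64.] 3126 [-58.2  83. ]
wrist brass [584. 176.] 436 [ -49.7 -150. ]
wrist brass [354. 177.] 2431 [-85.2 -28.6]
wrist brass [128. 234.] 1012 [-152.7   86.5]
wrist brass [258. 304.] 464 [-174.8    4.3]
wrist brass [345. 363.] 4426 [-198.9  -58.7]
shift cm [1.62 1.94 4.75] turn [-0.4  0.4 -0.1]
```

Emit:
servo_tool(
  plan=[
    [0.23,[0.7,1.0,0],[-0.2,0.2,0]],
    [0.23,[0.7,1.0,0],[-0.2,0.2,0]],
    [0.23,[0,0,0],[0,0,0]],
    [0.23,[0,0,1.2],[0,0,0]],
    [0.23,[0,0,1.2],[0,0,0]],
    [0.23,[0,0,1.2],[0,0,0]],
    [0.23,[0,0,0.7],[0,0,0]],
    [0.23,[0,0,0],[0,0,0]],
  ],
)

```text
time_s: 14.85
tool_pos: [0.5925, -0.1715, 0.0522]
tool_rot: [180.0, -0.0, 94.4]
force: [-0.0, 0.3, 0.1]
grip_width: 0.0198
```

```bash
python3 - <<'E'
from h import *
st();goto(-117,-38,16,.053)
E
```

```text
t 14.85 tcp board [-114.9  -40.4] z 52.2 rot [180.   -0.   94.4] ang 15.5 F [-0.   0.3  0.1] grip 0.0198
shift cm [-0.14 -0.29 -0.08] turn [ 0.  -0.  -0.5]
```

Emit:
servo_tool(
  plan=[
    [0.23,[0,-0.3,0],[0,0,0]],
    [0.23,[0.6,0,0],[0,0,-0.5]],
    [0.23,[0.7,0,0],[0,0,0]],
    [0.23,[0.7,0,0],[0,0,0]],
    [0.23,[0.7,0,0],[0,0,0]],
    [0.23,[0.7,0,0],[0,0,0]],
    [0.23,[0.7,0,0],[0,0,0]],
    [0.23,[0.7,0,0],[0,0,0]],
    [0.23,[0.7,0,0],[0,0,0]],
    [0.23,[0.7,0,0],[0,0,0]],
    [0.23,[0,0,0],[0,0,0]],
  ],
)

```text
time_s: 15.77
tool_pos: [0.5833, -0.1024, 0.0531]
tool_rot: [179.9, -0.0, 95.0]
force: [0.9, -0.4, -0.1]
grip_width: 0.0199
```

```bash
python3 - <<'E'
from h import *
st();wrist("w11")
E
```

```text
t 15.77 tcp board [-48.9 -18. ] z 53.1 rot [179.9  -0.   95. ] ang 16.1 F [ 0.9 -0.4 -0.1] grip 0.0199
wrist brass [360.  21.] 2105 [62.8 -1.6]
wrist brass [319. 245.] 3791 [-26.7 -11.4]
wrist brass [ 99. 249.] 4227 [-55.7  82. ]
wrist brass [255. 311.] 364 [-65.7   8.5]
wrist brass [353. 363.] 4522 [-79.6 -43.5]
wrist brass [528. 465.] 315 [-111.7 -150.1]
```

Emit:
servo_tool(
  plan=[
    [0.23,[0.6,0,0],[0,0,0]],
    [0.23,[0.7,0,0],[0,0,0]],
    [0.23,[0.7,0,0],[0,0,0]],
    [0.23,[0.7,0,0],[0,0,0]],
    [0.23,[0.6,-0.1,0],[0,0,4]],
    [0.23,[0.6,-0.1,0],[0,0,4]],
    [0.23,[0.5,-0.1,0],[0,0,4]],
    [0.23,[0.4,-0.1,0],[0,0,4]],
    [0.23,[0,0,0],[0,0,0]],
  ],
)

```text
time_s: 16.57
tool_pos: [0.5767, -0.0514, 0.053]
tool_rot: [179.9, 0.0, 78.2]
force: [-0.1, 0.2, -0.1]
grip_width: 0.0197
```

```bash
python3 - <<'E'
from h import *
st();wrist("w12")
E
```

```text
t 16.57 tcp board [-0.1 -1.8] z 53.0 rot [179.9   0.   78.2] ang -0.7 F [-0.1  0.2 -0.1] grip 0.0197
wrist brass [319. 105.] 2169 [81.6 -2.5]
wrist brass [320. 245.] 3806 [23.  -2.2]
wrist brass [255. 310.] 401 [-8.1 28.4]
wrist brass [343. 364.] 5735 [-37.1 -12.5]
```

Emit:
servo_tool(
  plan=[
    [0.23,[0.5,-0.1,0],[0,0,0]],
    [0.23,[0.6,-0.05,0],[0,0,0]],
    [0.23,[0.6,0,0],[0,0,0]],
    [0.23,[0.6,0,0],[0,0,0]],
    [0.23,[0.6,0,0],[0,0,0]],
    [0.23,[0.6,0,0],[0,0,0]],
    [0.23,[0,0,0],[0,0,0]],
  ],
)

```text
time_s: 17.2
tool_pos: [0.5829, -0.0138, 0.053]
tool_rot: [179.9, 0.0, 78.6]
force: [-0.1, 0.4, -0.2]
grip_width: 0.0197
```

```bash
python3 - <<'E'
from h import *
st();wrist("w13")
E
```

```text
t 17.2 tcp board [38.  -0.6] z 53.0 rot [179.9   0.   78.6] ang -0.3 F [-0.1  0.4 -0.2] grip 0.0197
wrist brass [321. 186.] 3536 [87.1 -1.4]
wrist brass [255. 310.] 414 [29.6 29.4]
wrist brass [342. 364.] 5829 [  1.1 -11.4]
```

Emit:
servo_tool(
  plan=[
    [0.23,[-1.0,0,0],[0,0,0]],
    [0.23,[-1.0,0,-1.5],[0,0,0]],
    [0.32,[0,0,-1.8],[0,0,0]],
    [0.32,[0,0,-1.4],[0,0,0]],
    [0.32,[-2.5,-1.8,0],[0,0,0]],
    [0.32,[-2.5,-1.8,0],[0,0,0]],
    [0.32,[-2.5,-1.8,0],[0,0,0]],
    [0.32,[-2.2,-1.8,0],[0,0,0]],
    [0.32,[-1.0,-0.8,0],[0,0,0]],
    [0.32,[0,0,0],[0,0,0]],
    [0.32,[0,0,0],[0,0,0]],
  ],
)

```text
time_s: 18.17
tool_pos: [0.472, -0.1368, 0.1009]
tool_rot: [180.0, 0.1, 78.3]
force: [0.6, 0.9, -0.3]
grip_width: 0.0277
```

```bash
python3 - <<'E'
from h import *
st();wrist("w14");goto(-95,83.3,0,.053)
E
```

```text
t 18.17 tcp board [-104.    84.5] z 100.9 rot [1.80e+02 1.00e-01 7.83e+01] ang -0.6 F [ 0.6  0.9 -0.3] grip 0.0277
wrist brass [192. 133.] 358 [-31.4 152.3]
wrist brass [319. 182.] 2386 [-58.3  84.1]
wrist brass [237. 310.] 339 [-135.5  135.3]
wrist brass [323. 336.] 712 [-153.3   83.2]
wrist brass [570. 332.] 332 [-152.8  -69.9]
wrist brass [364. 364.] 5281 [-173.8   57.5]
shift cm [0.9  0.1  4.78] turn [-0.   0.1 -0.6]
```

View pics/w14.png

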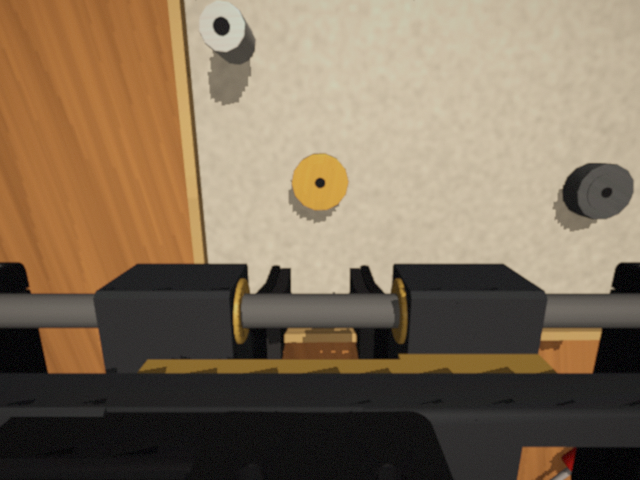

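The view shows only C (319,182) left as brass on the board, with the spacer at (222,26) and steel at (598,190) untouched. I go down behind C.

Emit:
servo_tool(
  plan=[
    [0.32,[0.5,0.0,0],[0,0,-0.5]],
    [0.32,[0,0,1.2],[0,0,0]],
    [0.32,[0,0,1.2],[0,0,0]],
    [0.32,[0,0,1.2],[0,0,0]],
    [0.32,[0,0,0.8],[0,0,0]],
    [0.32,[0,0,0],[0,0,0]],
  ],
)

```text
time_s: 18.72
tool_pos: [0.4786, -0.1246, 0.0531]
tool_rot: [179.8, -0.1, 79.5]
force: [-0.3, 0.1, 0.0]
grip_width: 0.0279
```

```bash
python3 - <<'E'
from h import *
st();goto(-75,84,0,.053)
E
```

```text
t 18.72 tcp board [-90.8  80.4] z 53.1 rot [ 1.798e+02 -1.000e-01  7.950e+01] ang 0.6 F [-0.3  0.1  0. ] grip 0.0279
shift cm [ 1.58 -0.34  0.01] turn [ 0.2 -0.1  0.6]
```

Emit:
servo_tool(
  plan=[
    [0.32,[0.5,-0.35,0],[0,0,0.6]],
    [0.32,[0.5,0,0],[0,0,0]],
    [0.32,[0.5,0,0],[0,0,0]],
    [0.32,[0.5,0.3,0],[0,0,0]],
    [0.32,[0.48,0.5,0],[0,0,0]],
    [0.32,[0.48,0.5,0],[0,0,0]],
    [0.32,[0.48,0.5,0],[0,0,0]],
    [0.32,[0.48,0.5,0],[0,0,0]],
    [0.32,[0.48,0.5,0],[0,0,0]],
    [0.32,[0,0,0],[0,0,0]],
  ],
)

```text
time_s: 19.55
tool_pos: [0.5167, -0.0795, 0.0543]
tool_rot: [179.7, -0.2, 79.0]
force: [-0.4, -0.0, -0.9]
grip_width: 0.0279
```

```bash
python3 - <<'E'
from h import *
st();wrist("w15")
E
```

```text
t 19.55 tcp board [-39.2  51.7] z 54.3 rot [179.7  -0.2  79. ] ang 0.1 F [-0.4 -0.  -0.9] grip 0.0279
wrist brass [57. 25.] 708 [ 71.3 153.2]
wrist brass [412.  35.] 2337 [68.1 16.3]
wrist brass [404.  86.] 455 [49.7 18.4]
wrist brass [320. 254.] 3710 [-20.8  52. ]
wrist brass [237. 310.] 361 [-48.4  90.6]
wrist brass [364. 364.] 5337 [-77.1  30.1]
wrist brass [544. 475.] 467 [-144.4  -68.1]
```

Emit:
servo_tool(
  plan=[
    [0.32,[0.35,0.5,0],[0,0,0]],
    [0.32,[0.38,0.5,0],[0,0,0]],
    [0.32,[0.38,0.5,0],[0,0,0]],
    [0.32,[0.4,0.5,0],[0,0,0]],
    [0.32,[0.4,0.5,0],[0,0,0]],
    [0.32,[0,0,0],[0,0,0]],
  ],
)

```text
time_s: 20.1
tool_pos: [0.5465, -0.0659, 0.0541]
tool_rot: [179.8, -0.1, 78.9]
force: [-0.5, -0.1, -0.0]
grip_width: 0.0279
```

```bash
python3 - <<'E'
from h import *
st();wrist("w16")
E
```

```text
t 20.1 tcp board [-20.1  25.1] z 54.1 rot [ 1.798e+02 -1.000e-01  7.890e+01] ang 0.0 F [-0.5 -0.1 -0. ] grip 0.0279
wrist brass [365.  70.] 2264 [74.7  7.1]
wrist brass [349. 126.] 1170 [53.5 13.3]
wrist brass [320. 254.] 3728 [-1.7 25.1]
wrist brass [237. 310.] 386 [-29.2  63.8]
wrist brass [365. 364.] 5588 [-57.8   3.2]
```

Emit:
servo_tool(
  plan=[
    [0.32,[0.4,0.5,0],[0,0,0]],
    [0.32,[0.4,0.5,0],[0,0,0]],
    [0.32,[0.4,0.5,0],[0,0,0]],
    [0.32,[0.4,0.5,0],[0,0,0]],
    [0.32,[0.4,0.3,0],[0,0,0]],
    [0.32,[0,0,0],[0,0,0]],
    [0.32,[-0.7,0,0],[0,0,0]],
    [0.32,[-0.7,0,0],[0,0,0]],
    [0.23,[0,0,0],[0,0,0]],
    [0.23,[0,0,0],[0,0,0]],
  ],
)

```text
time_s: 20.98
tool_pos: [0.5722, -0.0645, 0.0538]
tool_rot: [179.9, -0.1, 78.9]
force: [-0.4, -0.3, 0.0]
grip_width: 0.0224
```

```bash
python3 - <<'E'
from h import *
st();wrist("w17")
E
```

```text
t 20.98 tcp board [-13.8   0.2] z 53.8 rot [ 1.799e+02 -1.000e-01  7.890e+01] ang 0.0 F [-0.4 -0.3  0. ] grip 0.0224
wrist brass [324.  81.] 2241 [76.7 -1.5]
wrist brass [307. 138.] 1278 [55.   5.3]
wrist brass [319. 223.] 3816 [18.8  0.5]
wrist brass [249. 310.] 389 [-22.6  33.1]
wrist brass [352. 364.] 5550 [-51.3 -15.4]
```

Emit:
servo_tool(
  plan=[
    [0.23,[0.6,0,0],[0,0,0]],
    [0.23,[0.6,0,0],[0,0,0]],
    [0.23,[0.6,0,0],[0,0,0]],
    [0.23,[0.6,0,0],[0,0,0]],
    [0.23,[0.6,0,0],[0,0,0]],
    [0.23,[0.6,0,0],[0,0,0]],
    [0.23,[0.6,0,0],[0,0,0]],
    [0.23,[0.6,0,0],[0,0,0]],
    [0.23,[0.4,0,0],[0,0,0]],
    [0.23,[0,0,0],[0,0,0]],
  ],
)

```text
time_s: 21.87
tool_pos: [0.5831, -0.0067, 0.0542]
tool_rot: [179.8, -0.1, 79.0]
force: [-0.6, 0.4, 0.3]
grip_width: 0.0203
```

```bash
python3 - <<'E'
from h import *
st();wrist("w18")
E
```

```text
t 21.87 tcp board [45.   0.5] z 54.2 rot [ 1.798e+02 -1.000e-01  7.900e+01] ang 0.1 F [-0.6  0.4  0.3] grip 0.0203
wrist brass [342. 185.] 3448 [94.4 -9. ]
wrist brass [308. 233.] 1222 [73.1  5.7]
wrist brass [255. 310.] 414 [35.8 30.9]
wrist brass [385. 309.] 311 [ 36.4 -30. ]
wrist brass [341. 364.] 5944 [ 7.2 -9.9]
```

Emit:
servo_tool(
  plan=[
    [0.23,[-1.0,0,0],[0,0,0]],
    [0.23,[-1.5,0,0],[0,0,0]],
    [0.23,[-1.5,0,-1.5],[0,0,0]],
    [0.23,[-1.0,0,-2.5],[0,0,0]],
    [0.23,[0,0,-3],[0,0,0]],
    [0.23,[0,0,-3],[0,0,0]],
    [0.23,[0,0,-3],[0,0,0]],
    [0.23,[0,0,-2],[0,0,0]],
    [0.23,[0,0,0],[0,0,0]],
    [0.23,[0,0,0],[0,0,0]],
    [0.23,[0,0,0],[0,0,0]],
    [0.23,[0,0,0],[0,0,0]],
  ],
)

```text
time_s: 22.92
tool_pos: [0.567, -0.073, 0.2068]
tool_rot: [-179.7, 0.2, 78.3]
force: [0.2, 0.3, -0.3]
grip_width: 0.0201
```

```bash
python3 - <<'E'
from h import *
st();wrist("w19",z=.02)
c=env.read_camera("side");x0,y0=280,228
for ce,a in blobs(c["image"][228:300,280:418],(0,0,0),(180,255,75),80,300):print("side dark",tob(ray(c,ce+[x0,y0],.093)),a)
E
```

```text
t 22.92 tcp board [-23.2   3.6] z 206.8 rot [-179.7    0.2   78.3] ang -0.6 F [ 0.2  0.3 -0.3] grip 0.0201
wrist brass [338.  96.] 1439 [ 86.9 -14.8]
wrist brass [316. 128.] 413 [57.1  7.8]
wrist brass [255. 310.] 367 [-146.8   82. ]
wrist brass [345. 363.] 5995 [-218.   -23.4]
side dark [45.35864475 84.02982022] 173
side dark [-68.7882277  -75.09619729] 161
```

View pics/w19.png

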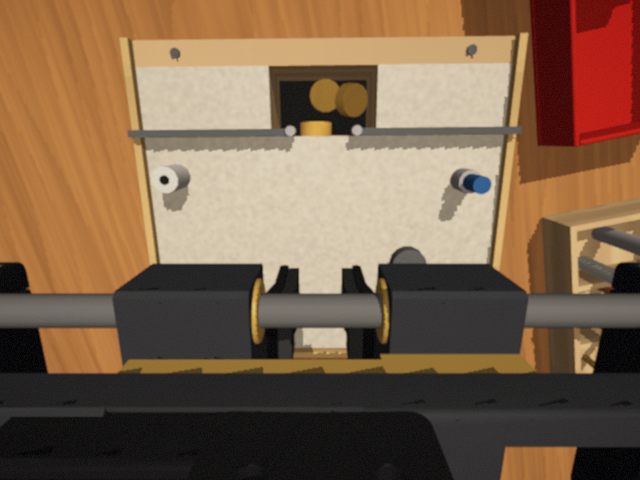

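The picture shows two blanks flat on the slot floor, at (325,95) and (351,99). The third is on edge in the slot against the wall below the gate (316,128). Parallax between two earlier frames puts its centre at z ≈ 26 mm, about 59 mm below the board top. Spacer (170,179), plug (471,181) and steel are in place, so I hand in.

```bash
python3 - <<'E'
from h import *
wrist(z=.02);st();print(env.sign_off())
E
```

```text
wrist brass [338.  97.] 1430 [ 87.  -14.8]
wrist brass [316. 128.] 429 [56.8  7.6]
wrist brass [255. 310.] 365 [-146.1   82.3]
wrist brass [345. 363.] 5918 [-217.4  -23.2]
t 23.07 tcp board [-22.6   3.9] z 206.5 rot [-179.7    0.2   78.3] ang -0.6 F [ 0.7  0.6 -0.3] grip 0.0202
the job is handed in; nothing more can be done
None
```

All three brass blanks are in the slot. I pushed them through the gate one at a time with the fingertips, and the job was handed in at about 23 s. `sign_off` reports no verdict.

**Last checks**
- **Flat blanks:** Two lie flat on the slot floor.
- **Third blank:** It is standing on edge against the slot wall below the gate. I put its centre at about board x 57, y 8 mm and 59 mm below the board top, inside the slot outline. It did not move between the last two looks.
- **Steel blank:** The side camera puts it within about 1 mm of where it started.
- **Bystanders:** The spacer and plug gauge look undisturbed in the last picture. The other bystanders were not measured again at the end; I kept the arm well above them.
- **Robot:** It was clear of everything, with force readings near zero.

**What disagreed**
- **Fingertip height:** The real fingertips sit about 37 mm behind the reported TCP. Because of this, the first pass went over one blank without moving it. I found the true height by touching down on the empty board and set the push height from that.
- **Final push:** It ran about 7 mm further than I planned, and no contact force showed.

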